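# Clear and lock the lugged lid on the reclining chocolate jar

## Task

Close the big glass jar that leans in the wooden cradle. First lift the chocolate bar off the larger wooden lid and lay it flat on the bare front left of the table; then set that lid on the jar's tilted mouth, turn it clockwise by feel with light pressure until its hidden lugs drop into the collar, and turn it on until it drops the rest of the way, flush on the rim and locked. Do not force it, let go of it, and leave the small lid, the scoop and the round box where they are.

Things in the scene. Friction and masses are not known exactly. Their poses are not given: they have to be found in the camera images.
- lid: The larger wooden lid: disc 116 mm in diameter, 9 mm thick; origin at the centre of the disc's underside, z up out of its top. A plug 81 mm in diameter reaches 33 mm below the underside (last 6 mm narrowed to 73 mm). Mass 0.15 to 0.3 kg. Starts on the table standing on its plug, handle up, at any yaw.
- lid_grip (a point): Grip point on the larger lid's bar handle, on the lid's axis 29 mm above the disc's underside. The bar runs along the lid's x, 72 mm long and 18 mm wide (across y), from the disc's top (9 mm above the underside) to 38 mm. Grip it across y; with the TCP here the fingertips are just clear of the disc.
- lid_lugs (a point): On the larger lid's axis, 16.5 mm below the underside, in the plane of its four steel lugs. They stand out from the plug to radius 48 mm at 0, 90, 180 and 270 degrees from x, hidden under the disc; each is 12 mm wide and 5 mm high (14 to 19 mm below the underside).
- small_lid: The lid of another jar, not wanted: disc 80 mm in diameter, 9 mm thick, origin at the centre of the underside, bar handle 56 x 18 mm along x to z = 38 mm, plug 26 mm deep without lugs. It stands on its plug; it and the larger lid may have changed places.
- mouth (a point): Centre of the big jar's rim, in the rim's top plane, about 0.17 m above the table. z points out along the jar's axis, 30 degrees from vertical, to the cradle's -x; y is level. Collar 115 mm outside, bore 85 mm (2 mm clearance round the plug). The frame is fixed to the cradle: it does NOT tell how the jar is turned about its axis (any angle; 1.5 N m to turn it).
- neck (a point): 20 mm inside the mouth, on its axis. The lip (6 mm thick) has four notches 24 mm wide for the lugs, 90 degrees apart, at unknown angle. Lid origin above the rim: +19 mm with lugs riding on the lip; lined up within 0.1 rad it drops to +5; then it turns only clockwise (looking down on the lid), 0.70 rad, to a stop, and drops to 0: flush, lugs in pockets. A few N of push suffice.
- cradle: Plywood cradle of the big jar, fixed to the table: base 170 x 142 mm, two side panels up to z = 90 mm, origin in the middle of the base's underside (base centre 12 mm further along x), the jar leans to -x, its front side. The jar is 115 mm thick. A tall paper bag stands behind it.
- scoop: Steel scoop lying on the table, 46 x 170 x 43 mm, length along y, origin at the middle of its underside. Leave it alone.
- choc_bar: Wrapped chocolate bar, 56 x 139 x 11 mm, length along its y, origin at the middle of its underside. It starts flat on the larger lid's disc (underside 42 mm above the table), beside the handle and parallel to it, 1 to 4 mm from it, on the lid's +y side; its ends overhang the disc, so grip it across its 56 mm near one end, beyond the end of the handle. 0.09 kg.
- round_box: Small round chip-wood box, 68 mm in diameter, 30 mm high, origin at the middle of its underside. Leave it alone.
- bare (a point): Middle of a bare stretch of table at the front left, where the bar may be laid: about 110 x 200 mm, long side parallel to the table's front edge, which runs along the direction (-0.28, 0.96) in x, y. The ribbon stand begins 70 to 80 mm behind it.
- ribbon_stand: Wooden ribbon stand screwed to the table, left of the work: 130 x 278 mm, 178 mm high, three big ribbon spools in a row along its y; origin at the middle of its underside. Keep the gripper clear of it.
- bag_sealer: Hand bag sealer fixed to the table, right of the work: body 80 x 300 mm along its y (from -122 to +178 mm), 52 mm high, with its arm raised above it, up to about 0.25 m at the far end. Origin on the table.

How it is judged:
On the way, in this order (a step that is already met when the one before it is completed fails the run):
1. the gripper has lifted the chocolate bar clear of the lid (height (world z) of choc_bar above 0.055 m and contact force between the fingers and choc_bar above 0.5 N), for 0.1 s.
2. the chocolate bar lies flat on the table, released (height (world z) of choc_bar below 0.006 m and angle between choc_bar's own z axis and vertical below 0.1 rad and contact force between the fingers and choc_bar below 0.1 N), for 0.2 s.
3. the lid's lugs have dropped through the notches of the collar (z of lid in the frame of mouth below 0.009 m and distance between lid and mouth below 0.012 m and angle between the z axis of lid and the z axis of mouth, either way round below 0.1 rad), for 0.05 s.
At the end, for the whole second after the job is handed in: The larger lid lies on the jar's rim within 2.5 mm (at 5 mm it is not locked), centred within 4 mm, square within 0.06 rad, at rest and released; the chocolate bar lies flat and at rest on the table, its middle within 90 mm of the middle of the bare stretch (z of lid in the frame of mouth between -0.003 and 0.0025 m and x of lid in the frame of mouth between -0.004 and 0.004 m and y of lid in the frame of mouth between -0.004 and 0.004 m and angle between the z axis of lid and the z axis of mouth, either way round below 0.06 rad and linear speed of each of lid, choc_bar below 0.02 m/s and contact force between the fingers and lid below 0.1 N and height (world z) of choc_bar below 0.006 m and angle between choc_bar's own z axis and vertical below 0.1 rad and horizontal distance between choc_bar and bare below 0.09 m); the robot touches nothing.
It fails at once if the lid or the arm presses on the jar or cradle with more than 150 N (contact force between any of lid, the arm and cradle above 150 N).
It fails at once if the small lid is moved more than 25 mm (distance of small_lid from where it was at the start of the episode above 0.025 m).
It fails at once if the scoop is moved more than 25 mm (distance of scoop from where it was at the start of the episode above 0.025 m).
It fails at once if the round box is moved more than 25 mm (distance of round_box from where it was at the start of the episode above 0.025 m).
It also fails if it takes over 67 s, if anything falls off the work surface, if the arm or the gripper's body presses on something with over 40 N, if the wrist force passes 120 N, or if a joint passes its speed limit or range.

## Robot

A 7-joint arm with a two-finger parallel gripper is mounted at the origin on a cart in front of the work surface, level with it; the furniture and walls round the work are solid. World frame = base frame: x ahead of the robot, y to its left, z up, the work surface at z = 0. Lengths are in m, angles in rad, forces in N, time in s.
With the tool pointing down it reaches from about 0.4 to 0.85 m from the base axis. Payload 10.4 kg.
Tool frame: the origin (TCP) lies between the finger pads, 19 mm behind the fingertips; this is the grasp point; z points along the fingers, y is the line along which they close (so a half turn about z gives the same grasp; the last joint's range is limited). The gripper opens to 85 mm and grips with 20 to 120 N. Pads are 22 mm wide; open, the fingers measure 114 mm over their backs; the gripper's body (76 mm by 85 mm) begins 54 mm behind the grasp point. The pads swing forward as they close: fully open they stand 13 mm farther back than shut.
Start: joints at [1.139, 0.332, -0.065, 1.46, 0.022, 1.35, -0.088], TCP at [0.248, -0.574, 0.25] pointing down, gripper open.
Joint ranges: [-2.6, 2.6], [-0.5, 2.12], [-1.47, 1.34], [0.16, 2.42], [-1.27, 4.41], [0.06, 2.06], [-2.6, 2.6]. Speed limits (rad/s): [2.22, 2.22, 2.79, 2.79, 3.14, 3.14, 3.14].

## Interface

Orientations are given as a unit quaternion [x, y, z, w].
In Python, from workcell import get_obs, camera, hand_in gives the robot as it stands. The module is installed in compiled form; this text tells all that it offers.
- The arm moves only by the tool move_arm, never from a script. Its argument "plan" is a list of rows, each an object with "delta_pos": the shift along the tool's x, y, z in parts of the range, where 1.0 means 80 cm, a list of three; "turn": the turn, a rotation vector about the tool's x, y, z in parts of the range, where 1.0 means pi rad, a list of three; "fingers": the closure, from 0 (fully open) to 1 (shut). A call has 1 to 12 rows; each row is the pose to reach, as a shift and turn from the pose commanded when the call began, along the tool's axes at that moment; what a row does not reach only later rows make up. A row lasts 1/8 s, in which the tool goes at most 62.5 mm and 10.7 degrees, less where a joint would pass 70% of its speed; a pose out of reach is approached as far as the arm can. A shift or turn number past 1, either way, is cut back to 1. A call with a gripper value outside its range is refused whole. The fingers move at their own pace and stop on an object; "force" is the grip in N (left out, the last holds). Time passes only in rows, so rows that repeat a pose let the fingers close. It gives the time, the measured TCP pose, the force, the opening and the grip force at its end, in the units of the state.
- get_obs(): the state, without advancing time (a new reading comes with each control period).
- camera(name): name is "scene" or "top"; returns a dict with "color" (420x560x3 uint8, red, green, blue), "range_z" (420x560 float32, m along the optical axis (not along the pixel's ray), 0 where there is no reading), "fx", "fy", "cx", "cy" (pixels), "k1" (the pictures are not rectified: a ray, as slopes to the right and down, at radius r is drawn at 1 + k1 r^2 times it, then the intrinsics apply), "R" (3x3) and "t" (3): a world point X has camera coordinates R X + t. Camera axes: x right, y down, z forward; pixel columns grow to the right and rows downward; lengths in m; the calibration is good to about 2 mm. A picture is of the moment at which its call begins.
- hand_in(): hands the job in; it is judged then, once.
The state is a dict: "clock": time; "joint_pos": joint angles; "joint_velocities": joint speeds; "tau": joint torques, N m; "position": TCP position; "ee_rot": TCP orientation; "ft_force": force on the tool from outside, world axes, zero at the start; "torque": the same for the moment, N m; "grip_width": opening from 0.0 (shut) to 1.0 (fully open); "grasp_force": force on a finger pad.
Only numpy, scipy, OpenCV 4.12 (cv2) and the standard library are available. Lean on these libraries where they do the work, as an engineer would, in place of code of your own. Each camera call takes 0.05 s, during which the arm holds its last target. There are 200 camera calls.

## Working session

There is one attempt and no reset: what is moved stays moved. The work goes in short steps, Python scripts to look and compute and a tool call to move; the robot and the scene stay as the last step left them, time stands still between calls to the robot, and variables do not carry over. Pictures are saved under pics/ and viewed, at most 10 in all, crops included, and the job is handed in when it is done.

Besides the shell and the picture viewer there is one more tool, called after "Emit:" as name([rows], argument=value, ...), one row to a line, values as JSON. move_arm: Moves the arm, as the interface text tells. Its arguments: {"type":"object","properties":{"plan":{"type":"array","items":{"type":"object","properties":{"delta_pos":{"type":"array","items":{"type":"number"}},"turn":{"type":"array","items":{"type":"number"}},"fingers":{"type":"number"}}}},"force":{"type":"number"}},"required":["plan"]}

```bash
mkdir -p pics; cat > h.py <<'E'
import numpy as np, cv2, pickle
from workcell import get_obs, camera
from scipy.spatial.transform import Rotation as Ro
def cloud(c):
    h,w=c["range_z"].shape
    u,v=np.meshgrid(np.arange(w),np.arange(h))
    K=np.array([[c["fx"],0,c["cx"]],[0,c["fy"],c["cy"]],[0,0,1]])
    p=cv2.undistortPoints(np.stack([u,v],-1).reshape(-1,1,2).astype(float),K,np.array([c["k1"],0,0,0.])).reshape(h,w,2)
    z=c["range_z"]
    X=np.dstack([p[...,0]*z,p[...,1]*z,z])
    return (X-c["t"])@c["R"]   # R^T (Xc - t)
E
python3 - <<'E'
from h import *
o=get_obs(); print({k:np.round(v,3) for k,v in o.items()})
for n in("scene","top"):
    c=camera(n); pickle.dump(c,open(n+"0.pkl","wb")); cv2.imwrite(f"pics/{n}0.png",c["color"][...,::-1])
    print(n,c["fx"],c["k1"],c["R"].round(3).tolist(),c["t"])
E
```

```text
{'clock': np.float64(0.0), 'joint_pos': array([ 1.139,  0.333, -0.065,  1.461,  0.022,  1.35 , -0.089]), 'joint_velocities': array([ 0.002,  0.002,  0.   ,  0.001,  0.001, -0.001, -0.001]), 'tau': array([-1.0000e-03, -6.2545e+01,  4.9000e-02, -3.9161e+01,  1.6000e-02,
        1.0000e-02,  0.0000e+00]), 'position': array([ 0.248, -0.573,  0.249]), 'ee_rot': array([ 0.979,  0.203, -0.   , -0.001]), 'ft_force': array([ 1.302,  0.147, -0.52 ]), 'torque': array([-0.021, -0.005,  0.015]), 'grasp_force': np.float64(0.0), 'grip_width': np.float64(1.0)}
scene 388.5447277896799 -0.07696569501117607 [[-0.846, -0.533, 0.018], [-0.308, 0.461, -0.832], [0.435, -0.71, -0.554]] [0.4726627  0.24702431 0.8311547 ]
top 463.667343546756 -0.06977016835668429 [[0.017, -1.0, 0.007], [-0.984, -0.018, -0.177], [0.177, -0.004, -0.984]] [0.03065491 0.53382647 1.48192169]
```

View pics/top0.png

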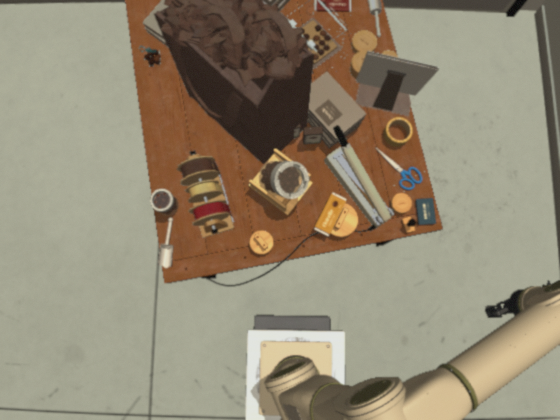

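View pics/scene0.png

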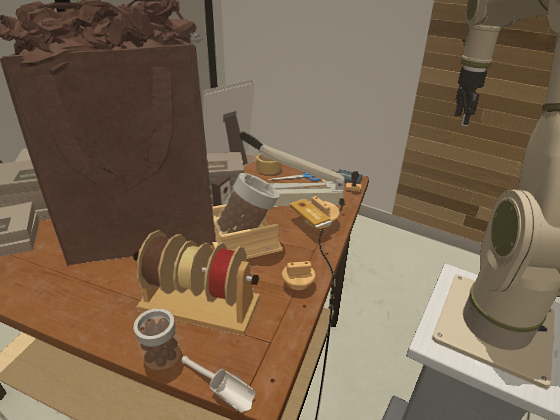

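```bash
python3 - <<'E'
from h import *
for n,(r0,r1,c0,c1),s in(("top",(140,290,150,350+50),3.2),("scene",(160,320,200,380),4)):
    c=pickle.load(open(n+"0.pkl","rb"))
    im=cv2.resize(c["color"][r0:r1,c0:c1,::-1],None,fx=s,fy=s,interpolation=cv2.INTER_CUBIC); cv2.imwrite(f"pics/{n}0c.png",im); print(im.shape)
c=pickle.load(open("top0.pkl","rb"));P=cloud(c)
for u,v in[(172,270),(430,225),(300,258),(165,281),(440,230),(261,242),(331,213),(344,222),(285,182),(215,232),(240,218),(220,255)]: print((u,v),P[v,u].round(3))
S=cloud(pickle.load(open("scene0.pkl","rb")))
for u,v in[(300,268),(310,212),(325,205),(280,340),(255,190)]: print((u,v),S[v,u].round(3))
E
```

```text
(480, 800, 3)
(640, 720, 3)
(172, 270) [0.339 0.416 0.001]
(430, 225) [ 0.506 -0.452  0.006]
(300, 258) [ 0.449 -0.039 -0.759]
(165, 281) [ 0.302  0.438 -0.003]
(440, 230) [ 0.493 -0.495 -0.02 ]
(261, 242) [0.432 0.118 0.063]
(331, 213) [ 0.532 -0.109  0.055]
(344, 222) [ 0.505 -0.153  0.043]
(285, 182) [0.611 0.044 0.149]
(215, 232) [0.454 0.259 0.12 ]
(240, 218) [ 0.52   0.194 -0.   ]
(220, 255) [ 0.393  0.257 -0.001]
(300, 268) [0.426 0.126 0.059]
(310, 212) [ 0.522 -0.1    0.054]
(325, 205) [ 0.491 -0.128  0.074]
(280, 340) [0.38  0.284 0.001]
(255, 190) [0.587 0.074 0.189]
```

View pics/top0c.png

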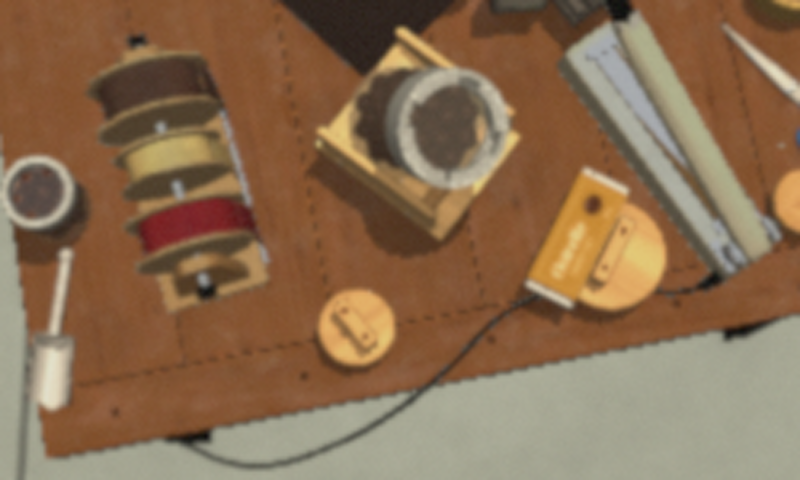

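View pics/scene0c.png

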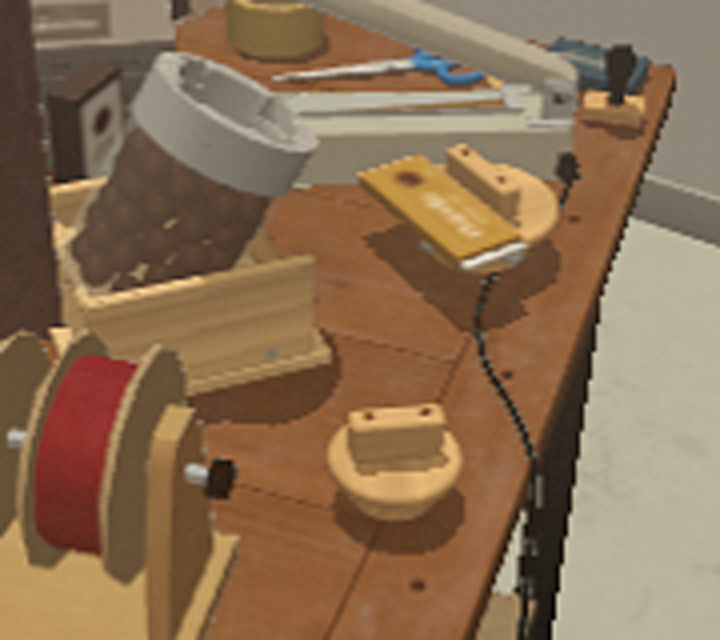

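```bash
python3 - <<'E'
from h import *
P={n:cloud(pickle.load(open(n+"0.pkl","rb"))) for n in("top","scene")}
C={n:pickle.load(open(n+"0.pkl","rb"))["color"] for n in P}
def box(m): 
    return m
for n,p in P.items():
    x,y,z=p[...,0],p[...,1],p[...,2]
    near=(np.hypot(x-.515,y+.13)<.13)
    print(n,"table z",np.median(z[(np.hypot(x-.45,y)<.03)]))
    for nm,lo,hi in(("handle",.064,.08),("bar",.049,.060),("disc",.036,.047)):
        m=near&(z>lo)&(z<hi); q=p[m].astype(np.float32)
        r=cv2.minAreaRect(q[:,:2]*1000); print(nm,m.sum(),q[:,2].mean().round(4),np.round(r[0],1),np.round(r[1],1),round(r[2],1), "corners",cv2.boxPoints(r).round(0).tolist())
    # disc
    # stand
    m=(z>.005)&(z<.04)&(np.abs(x-.5)<.2)&(np.abs(y-.27)<.13)
    q=p[m].astype(np.float32); r=cv2.minAreaRect(q[:,:2]*1000);print("stand",m.sum(),np.round(r[0]),np.round(r[1]),r[2],cv2.boxPoints(r).round(0).tolist())
    # jar rim: axis
    m=(np.hypot(x-.57,y-.045)<.09)&(z>.12)&(z<.23)
    q=p[m]; col=C[n][m].astype(int); g=(col.max(1)-col.min(1)<25)&(col.mean(1)>90); print("grey",g.sum(),q[g].mean(0).round(3)); np.save(f"jar_{n}.npy",q[g])
# front edge
m=P["top"]
E
```

```text
top table z -0.00026275956047064857
handle 126 0.071 [ 555.2 -177.5] [126.4 140.3] 12.6 corners [[478.0, -123.0], [509.0, -260.0], [632.0, -232.0], [602.0, -95.0]]
bar 925 0.0538 [ 556.4 -143.6] [161.7 210.9] 14.5 corners [[452.0, -62.0], [505.0, -266.0], [661.0, -225.0], [608.0, -21.0]]
disc 514 0.0423 [ 528.1 -171.4] [168.8 189.2] 64.1 corners [[406.0, -206.0], [576.0, -289.0], [650.0, -137.0], [480.0, -54.0]]
stand 1004 [503. 270.] [393. 260.] 0.021546702831983566 [[307.0, 400.0], [307.0, 140.0], [700.0, 140.0], [700.0, 400.0]]
grey 167 [0.62  0.049 0.173]
scene table z -0.002146332456227784
handle 144 0.0708 [ 521.2 -184.6] [ 62.5 145.3] 11.4 corners [[476.0, -120.0], [505.0, -262.0], [566.0, -250.0], [537.0, -107.0]]
bar 947 0.0542 [ 554.  -143.7] [164.8 211.7] 14.2 corners [[448.0, -61.0], [500.0, -267.0], [660.0, -226.0], [608.0, -21.0]]
disc 368 0.0425 [ 520.9 -136.9] [181.7 174.9] 36.1 corners [[396.0, -120.0], [499.0, -261.0], [646.0, -154.0], [543.0, -13.0]]
stand 3148 [532. 289.] [357. 229.] 20.895044326782227 [[324.0, 332.0], [406.0, 119.0], [739.0, 246.0], [658.0, 460.0]]
grey 909 [0.602 0.05  0.167]
```

```bash
python3 - <<'E'
from h import *
from scipy.optimize import least_squares
P={n:cloud(pickle.load(open(n+"0.pkl","rb"))) for n in("top","scene")}
C={n:pickle.load(open(n+"0.pkl","rb"))["color"] for n in P}
def comp(m,seed):
    k,l,s,c=cv2.connectedComponentsWithStats(m.astype(np.uint8),connectivity=4)
    i=1+np.argmin(np.hypot(*(c[1:]-seed).T)-np.sqrt(s[1:,4])); return l==i
seeds={"top":dict(handle=(341,218),bar=(330,214),stand=(207,190),small=(261,242)),"scene":dict(handle=(320,205),bar=(310,212),stand=(200,300),small=(300,265))}
for n,p in P.items():
    x,y,z=p[...,0],p[...,1],p[...,2]
    for nm,lo,hi in(("handle",.062,.08),("bar",.049,.060),("stand",.006,.04)):
        m=comp((z>lo)&(z<hi)&(np.hypot(x-.52,y+.13)<.14 if nm!="stand" else (y>.1)),seeds[n][nm]); q=p[m].astype(np.float32)
        r=cv2.minAreaRect(q[:,:2]*1000); print(n,nm,m.sum(),q[:,2].mean().round(4),np.round(r[0],1),np.round(r[1],1),round(r[2],1),"med",np.median(q,0).round(3), cv2.boxPoints(r).round(0).tolist())
    m=(z>.036)&(z<.047)&(np.hypot(x-.5,y+.145)<.075)
    q=p[m][:,:2]; 
    print(n,"disc",m.sum(),q.min(0),q.max(0))
    # outer edge circle fit: farthest points in 10deg bins about guess
    c=np.array([.505,-.145])
    for it in range(5):
        d=q-c;a=np.arctan2(d[:,1],d[:,0]);r=np.hypot(*d.T);E=[]
        for b in np.arange(-np.pi,np.pi,.15):
            s=(a>=b)&(a<b+.15)
            if s.any() and abs(r[s].max()-.058)<.01: E.append(q[s][r[s].argmax()])
        E=np.array(E); f=least_squares(lambda v:np.hypot(*(E-v).T)-.0575,c,loss="soft_l1",f_scale=.002);c=f.x
    print("disc centre",c.round(4),len(E),np.abs(f.fun).mean())
# jar rim plane
for n in P:
    q=np.load(f"jar_{n}.npy"); 
    best=None;rng=np.random.default_rng(0)
    for _ in range(3000):
        a,b,c=q[rng.choice(len(q),3,False)];nn=np.cross(b-a,c-a);nn/=np.linalg.norm(nn)+1e-9;nn*=np.sign(nn[2])
        if abs(nn[2]-np.cos(np.pi/6))>.08: continue
        k=(np.abs((q-a)@nn)<.0025)
        if best is None or k.sum()>best[0]: best=(k.sum(),k)
    i=q[best[1]];u,s,v=np.linalg.svd(i-i.mean(0));nn=v[2]*np.sign(v[2][2]); print(n,"plane",best[0],len(q),nn.round(3),np.degrees(np.arccos(nn[2])).round(1),i.mean(0).round(4),np.median(i,0).round(4))
E
```

```text
top handle 117 0.071 [ 514.7 -140.9] [17.3 71.7] 62.9 med [ 0.514 -0.14   0.071] [[479.0, -132.0], [543.0, -165.0], [551.0, -150.0], [487.0, -117.0]]
top bar 590 0.0539 [ 529.3 -108.3] [ 60.1 138.3] 64.1 med [ 0.531 -0.106  0.054] [[454.0, -105.0], [578.0, -166.0], [605.0, -111.0], [480.0, -51.0]]
top stand 124 0.0188 [618.3 276.3] [89.3 66.3] 3.0 med [0.597 0.264 0.019] [[572.0, 307.0], [575.0, 241.0], [665.0, 246.0], [661.0, 312.0]]
top disc 421 [ 0.45833177 -0.19760103] [ 0.57036676 -0.07039439]
disc centre [ 0.5149 -0.1412] 29 0.0012541901112457648
scene handle 130 0.0697 [ 512.  -137.3] [20.5 69.6] 66.6 med [ 0.51  -0.134  0.071] [[476.0, -133.0], [540.0, -160.0], [548.0, -142.0], [484.0, -114.0]]
scene bar 588 0.0543 [ 526.5 -110.1] [ 71.5 139.6] 65.6 med [ 0.521 -0.102  0.055] [[448.0, -114.0], [575.0, -171.0], [605.0, -106.0], [478.0, -49.0]]
scene stand 2886 0.0202 [580.7 306.2] [251.1 109.7] 18.6 med [0.558 0.325 0.02 ] [[444.0, 318.0], [479.0, 214.0], [717.0, 294.0], [682.0, 398.0]]
scene disc 168 [ 0.4552478  -0.19500505] [ 0.55991058 -0.08375851]
disc centre [ 0.513  -0.1364] 17 0.0010988727294729884
top plane 48 167 [-0.321 -0.415  0.851] 31.7 [0.6136 0.0343 0.1739] [0.6145 0.0582 0.1784]
scene plane 218 909 [-0.296 -0.399  0.868] 29.8 [0.6019 0.0396 0.1772] [0.5985 0.0527 0.1795]
```

```bash
cat > jar.py <<'E'
from h import *
from scipy.optimize import least_squares
def frame(yaw):
    # cradle yaw; mouth z tilts 30 deg to cradle -x, y level
    return Ro.from_euler('z',yaw)*Ro.from_euler('y',-np.pi/6)
def fit(q,x0):
    def res(v):
        p=frame(v[3]).inv().apply(q-v[:3]); rho=np.hypot(p[:,0],p[:,1])
        d=np.stack([np.abs(rho-.050)-.0075,np.abs(p[:,2]+.0125)-.0125],1)
        o=np.hypot(*np.maximum(d,0).T)+np.minimum(d.max(1),0); return o
    f=least_squares(res,x0,loss="soft_l1",f_scale=.0015); return f.x,np.median(np.abs(f.fun))
if __name__=="__main__":
    for n in("top","scene"):
        c=pickle.load(open(n+"0.pkl","rb"));P=cloud(c);x,y,z=P[...,0],P[...,1],P[...,2]
        col=c["color"].astype(int); g=(np.ptp(col,axis=2)<28)&(col.mean(2)>80)
        M=np.array([.588,.037,.172])
        for it in range(4):
            p=frame(.93).inv().apply((P-M).reshape(-1,3)).reshape(P.shape); rho=np.hypot(p[...,0],p[...,1])
            m=g&(rho<.066)&(rho>.034)&(p[...,2]>-.03)&(p[...,2]<.012)
            v,r=fit(P[m],[*M,.93]); M=v[:3]
        print(n,m.sum(),v.round(4),r)
        # cradle base
        m=(z>.004)&(z<.1)&(np.hypot(x-.62,y-.08)<.14)&(col[...,0]-col[...,2]>50)&(col.mean(2)>110)
        rr=cv2.minAreaRect(P[m][:,:2].astype(np.float32)*1000);print("cradle",m.sum(),rr)
        # rim map: height over rim plane by angle at rho 44-48
        p=frame(v[3]).inv().apply((P-v[:3]).reshape(-1,3)); rho=np.hypot(p[:,0],p[:,1]);a=np.degrees(np.arctan2(p[:,1],p[:,0]))
        s=(np.abs(rho-.0455)<.0035)&(p[:,2]>-.04)&(p[:,2]<.01)
        br=col.mean(2).ravel()
        print([(int(b),int(np.median(br[s&(abs(a-b)<5)])) if (s&(abs(a-b)<5)).any() else None,round(1000*np.median(p[s&(abs(a-b)<5),2])) if (s&(abs(a-b)<5)).any() else None) for b in range(-180,180,10)])
        # front edge
    P=cloud(pickle.load(open("top0.pkl","rb")))
    for u in range(180,330,25):
        k=np.where(P[200:,u,2]>-.02)[0].max()+200; print("edge",u,k,P[k,u].round(3),end=' ')
E
python3 jar.py
```

```text
top 380 [0.613  0.024  0.1714 0.9498] 0.0015761244527157875
cradle 539 ((649.8042602539062, 50.63063049316406), (167.4582061767578, 172.774169921875), 52.84128189086914)
[(-180, 154, -8), (-170, 137, -18), (-160, 144, -18), (-150, 135, -17), (-140, 133, -12), (-130, 140, -2), (-120, 102, -22), (-110, 148, -4), (-100, 139, -2), (-90, 126, -2), (-80, 106, -13), (-70, 107, -11), (-60, 124, -13), (-50, 162, 0), (-40, 147, 3), (-30, 166, 0), (-20, 161, -1), (-10, 166, 1), (0, 159, -1), (10, 130, -3), (20, 130, -14), (30, 137, -15), (40, 150, -3), (50, 167, -2), (60, 164, -2), (70, 167, 0), (80, 162, 2), (90, 165, -1), (100, 148, 1), (110, 161, -13), (120, 130, -8), (130, 141, -5), (140, 148, -5), (150, 158, -2), (160, 141, -13), (170, 147, -8)]
scene 975 [0.6085 0.0242 0.1723 0.9137] 0.0010231204870051573
cradle 1196 ((641.02734375, 70.39669799804688), (213.90269470214844, 146.50352478027344), 53.23252868652344)
[(-180, 145, -4), (-170, 155, -14), (-160, 151, -13), (-150, 143, -15), (-140, 128, -9), (-130, 124, -10), (-120, 121, -8), (-110, 117, -7), (-100, 112, -4), (-90, 108, -13), (-80, 124, -14), (-70, 104, -16), (-60, 105, -13), (-50, 100, -5), (-40, 162, 0), (-30, 154, 1), (-20, 174, 1), (-10, 156, 0), (0, 147, 1), (10, 125, 0), (20, None, None), (30, None, None), (40, 171, 1), (50, 143, 1), (60, 151, 1), (70, 155, 1), (80, 162, 1), (90, 142, 1), (100, 145, 1), (110, None, None), (120, 136, 0), (130, 165, 1), (140, 175, 1), (150, 167, 1), (160, 163, 0), (170, 163, 0)]
edge 180 285 [0.262 0.046 1.553] edge 205 276 [ 0.322  0.308 -0.019] edge 230 322 [0.262 0.046 1.553] edge 255 419 [-0.13   0.126 -0.001] edge 280 419 [-0.065  0.046  0.252] edge 305 419 [-0.018 -0.011  0.435]
```

```bash
cat >> h.py <<'E'
def down(yaw_deg): # tool pointing down, tool x at yaw
    return Ro.from_euler('z',yaw_deg,degrees=True)*Ro.from_euler('x',np.pi)
def go(p,R,o=None):
    o=o or get_obs(); R0=Ro.from_quat(o["ee_rot"])
    d=R0.inv().apply(np.array(p)-o["position"]); t=(R0.inv()*R).as_rotvec()
    print("t",o["clock"].round(2),"delta",d.round(4).tolist(),"turn",t.round(3).tolist(),"deg",np.degrees(np.linalg.norm(t)).round(1),"dist",np.linalg.norm(d).round(3)); return d,t
def st():
    o=get_obs(); R0=Ro.from_quat(o["ee_rot"]); print("t",o["clock"].round(2),"pos",o["position"].round(4),"yaw",np.degrees(np.arctan2(*R0.as_matrix()[[1,0],0])).round(1),"F",o["ft_force"].round(1),"Ftool",R0.inv().apply(o["ft_force"]).round(1),"T",o["torque"].round(2),"grip",o["grip_width"].round(3),o["grasp_force"].round(1),"q",o["joint_pos"].round(2))
E
python3 -c "
from h import *
go([.479,-.0845,.19],down(153.5)); go([.479,-.0845,.061],down(153.5))"
```

```text
Traceback (most recent call last):
  File "h.py", line 17, in go
    print("t",o["clock"].round(2),"delta",d.round(4).tolist(),"turn",t.round(3).tolist(),"deg",np.degrees(np.linalg.norm(t)).round(1),"dist",np.linalg.norm(d).round(3)); return d,t
              ^^^^^^^^^^^^^^^^
AttributeError: 'float' object has no attribute 'round'
```

```bash
sed -i 's/o\["clock"\].round(2)/round(o["clock"],2)/; s/o\["grip_width"\].round(3),o\["grasp_force"\].round(1)/round(float(o["grip_width"]),3),round(float(o["grasp_force"]),1)/' h.py
python3 -c "
from h import *
go([.479,-.0845,.16],down(153.5)); st()"
```

```text
t 0.1 delta [0.4059, -0.3566, 0.0897] turn [-0.001, -0.001, -2.27] deg 130.1 dist 0.548
t 0.1 pos [ 0.2483 -0.5732  0.2493] yaw 23.4 F [ 0.3 -1.   0.6] Ftool [-0.1  1.  -0.6] T [-0.02  0.01  0.05] grip 1.002 0.0 q [ 1.14  0.33 -0.06  1.46  0.02  1.35 -0.09]
```

The manual's scale: shifts go in shares of 80 cm and turns go in shares of pi rad. Converting my numbers, 0.406 m / 0.8 = 0.5075, -0.3566 m / 0.8 = -0.4458, -2.27 rad / 3.1416 = -0.7226.

Emit:
move_arm([
  {"delta_pos":[0.5075,-0.4458,0.05],"turn":[0,0,-0.7226],"fingers":0},
  {"delta_pos":[0.5075,-0.4458,0.05],"turn":[0,0,-0.7226],"fingers":0},
  {"delta_pos":[0.5075,-0.4458,0.05],"turn":[0,0,-0.7226],"fingers":0},
  {"delta_pos":[0.5075,-0.4458,0.05],"turn":[0,0,-0.7226],"fingers":0},
  {"delta_pos":[0.5075,-0.4458,0.05],"turn":[0,0,-0.7226],"fingers":0},
  {"delta_pos":[0.5075,-0.4458,0.05],"turn":[0,0,-0.7226],"fingers":0},
  {"delta_pos":[0.5075,-0.4458,0.05],"turn":[0,0,-0.7226],"fingers":0},
  {"delta_pos":[0.5075,-0.4458,0.05],"turn":[0,0,-0.7226],"fingers":0},
  {"delta_pos":[0.5075,-0.4458,0.1125],"turn":[0,0,-0.7226],"fingers":0},
  {"delta_pos":[0.5075,-0.4458,0.1125],"turn":[0,0,-0.7226],"fingers":0},
  {"delta_pos":[0.5075,-0.4458,0.1125],"turn":[0,0,-0.7226],"fingers":0},
  {"delta_pos":[0.5075,-0.4458,0.1125],"turn":[0,0,-0.7226],"fingers":0},
], force=40)

```text
clock: 1.6
position: [0.479, -0.0847, 0.1596]
ee_rot: [0.236, 0.972, 0.0, -0.0]
ft_force: [-0.5, -0.0, -0.2]
grip_width: 1.004
grasp_force: 0.0
```

```bash
python3 -c "
from h import *
st(); go([.479,-.0845,.16],down(153.5));go([.479,-.0845,.06],down(153.5))"
```

```text
t 1.6 pos [ 0.479  -0.0847  0.1596] yaw 152.7 F [-0.5 -0.  -0.2] Ftool [ 0.4 -0.2  0.2] T [ 0.05  0.01 -0.02] grip 1.004 0.0 q [ 0.7   0.16 -0.66  1.9   0.11  1.12  1.09]
t 1.6 delta [0.0001, 0.0002, -0.0004] turn [-0.0, -0.001, -0.014] deg 0.8 dist 0.0
t 1.6 delta [0.0, 0.0002, 0.0996] turn [-0.0, -0.001, -0.014] deg 0.8 dist 0.1
```

Scaled: 0.1 m / 0.8 = 0.125, 0.05 m / 0.8 = 0.0625, -0.014 rad / 3.1416 = -0.0045.

Emit:
move_arm([
  {"delta_pos":[0,0,0.0625],"turn":[0,0,-0.0045],"fingers":0},
  {"delta_pos":[0,0,0.1],"turn":[0,0,-0.0045],"fingers":0},
  {"delta_pos":[0,0,0.125],"turn":[0,0,-0.0045],"fingers":0},
  {"delta_pos":[0,0,0.125],"turn":[0,0,-0.0045],"fingers":0},
  {"delta_pos":[0,0,0.125],"turn":[0,0,-0.0045],"fingers":0},
])

```text
clock: 2.22
position: [0.4797, -0.0849, 0.0608]
ee_rot: [0.232, 0.973, 0.0, 0.0]
ft_force: [-0.2, -0.1, 0.6]
grip_width: 0.998
grasp_force: 0.0
```

```bash
python3 -c "
from h import *
st()
c=camera('scene');cv2.imwrite('pics/a.png',cv2.resize(c['color'][150:270,240:400,::-1],None,fx=4.5,fy=4.5,interpolation=cv2.INTER_CUBIC))"
```

```text
t 2.23 pos [ 0.4797 -0.0849  0.0608] yaw 153.1 F [-0.2 -0.1  0.6] Ftool [ 0.1 -0.2 -0.6] T [ 0.03  0.03 -0.01] grip 0.998 0.0 q [ 0.65  0.3  -0.63  1.99  0.22  0.92  1.01]
```

View pics/a.png

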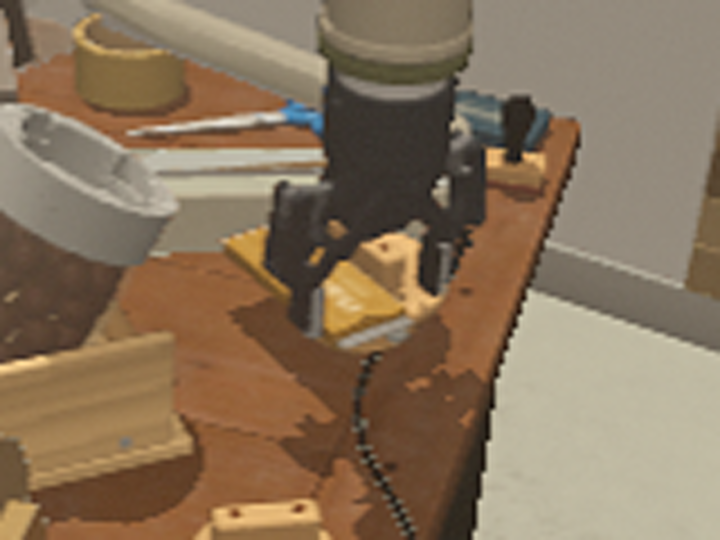

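Scaled: 0.0015 m / 0.8 = 0.0019.

Emit:
move_arm([
  {"delta_pos":[0,0,0.0019],"turn":[0,0,0],"fingers":0.2},
  {"delta_pos":[0,0,0.0019],"turn":[0,0,0],"fingers":0.3},
  {"delta_pos":[0,0,0.0019],"turn":[0,0,0],"fingers":0.5},
  {"delta_pos":[0,0,0.0019],"turn":[0,0,0],"fingers":0.5},
  {"delta_pos":[0,0,0.0019],"turn":[0,0,0],"fingers":0.5},
  {"delta_pos":[0,0,0.0019],"turn":[0,0,0],"fingers":0.5},
], force=40)

```text
clock: 3.02
position: [0.4795, -0.0847, 0.0592]
ee_rot: [0.232, 0.973, -0.0, 0.0]
ft_force: [-3.0, 1.5, 7.0]
grip_width: 0.64
grasp_force: 40.6
```

Scaled: -0.08 m / 0.8 = -0.1, -0.06 m / 0.8 = -0.075.

Emit:
move_arm([
  {"delta_pos":[0,0,-0.0125],"turn":[0,0,0],"fingers":0.5},
  {"delta_pos":[0,0,-0.0375],"turn":[0,0,0],"fingers":0.5},
  {"delta_pos":[0,0,-0.075],"turn":[0,0,0],"fingers":0.5},
  {"delta_pos":[0,0,-0.1],"turn":[0,0,0],"fingers":0.5},
  {"delta_pos":[0,0,-0.1],"turn":[0,0,0],"fingers":0.5},
], force=60)

```text
clock: 3.65
position: [0.4802, -0.0852, 0.1401]
ee_rot: [0.232, 0.973, -0.0, 0.002]
ft_force: [-0.3, -0.2, -1.6]
grip_width: 0.635
grasp_force: 63.1
```

```bash
python3 -c "
from h import *
st(); go([.37,.303,.12],down(106.3))
c=camera('scene');cv2.imwrite('pics/b.png',cv2.resize(c['color'][120:270,220:400,::-1],None,fx=4,fy=4,interpolation=cv2.INTER_CUBIC))
P=cloud(c);m=(P[...,2]>.06)&(np.hypot(P[...,0]-.53,P[...,1]+.11)<.1);col=c['color'].astype(int);m&=(col[...,0]-col[...,2]>60)
q=P[m];print(m.sum(),np.linalg.lstsq(np.c_[q[:,:2]-q[:,:2].mean(0),np.ones(len(q))],q[:,2],rcond=None)[0],q.min(0),q.max(0))"
```

```text
t 3.65 pos [ 0.4802 -0.0852  0.1401] yaw 153.1 F [-0.3 -0.2 -1.6] Ftool [ 0.2 -0.3  1.6] T [-0.01  0.02 -0.03] grip 0.635 63.1 q [ 0.7   0.18 -0.66  1.92  0.13  1.07  1.08]
t 3.65 delta [0.2738, 0.2965, 0.0193] turn [0.001, 0.003, 0.817] deg 46.8 dist 0.404
418 [0.25124749 0.98574578 0.1199017 ] [ 0.46214023 -0.14618391  0.06000558] [ 0.59629619 -0.02984825  0.21213821]
```

View pics/b.png

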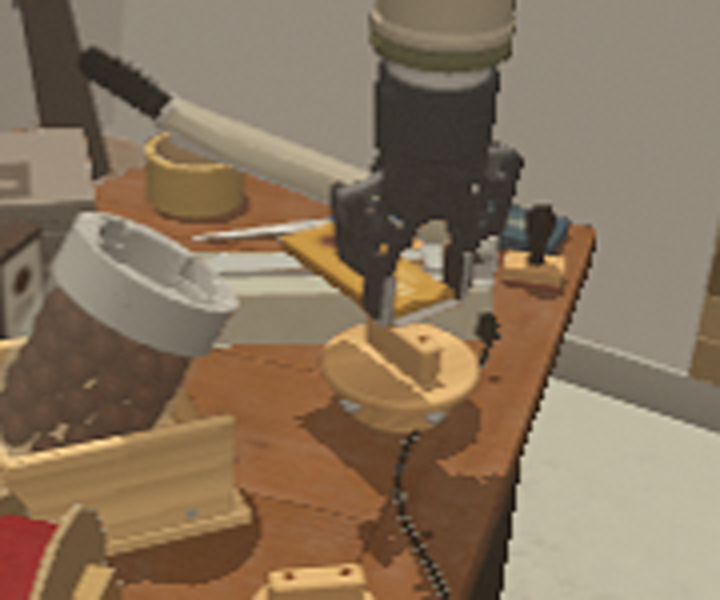

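Scaled: 0.2965 m / 0.8 = 0.3706, 0.12 m / 0.8 = 0.15, 0.45 rad / 3.1416 = 0.1432.

Emit:
move_arm([
  {"delta_pos":[0.05,0.0538,0],"turn":[0,0,0.0477],"fingers":0.5},
  {"delta_pos":[0.1,0.1075,0],"turn":[0,0,0.0955],"fingers":0.5},
  {"delta_pos":[0.15,0.1625,0],"turn":[0,0,0.1432],"fingers":0.5},
  {"delta_pos":[0.2,0.2163,0],"turn":[0,0,0.191],"fingers":0.5},
  {"delta_pos":[0.25,0.27,0],"turn":[0,0,0.2228],"fingers":0.5},
  {"delta_pos":[0.3,0.325,0.0125],"turn":[0,0,0.2546],"fingers":0.5},
  {"delta_pos":[0.3313,0.36,0.025],"turn":[0,0,0.2601],"fingers":0.5},
  {"delta_pos":[0.3425,0.3706,0.05],"turn":[0,0,0.2601],"fingers":0.5},
  {"delta_pos":[0.3425,0.3706,0.0875],"turn":[0,0,0.2601],"fingers":0.5},
  {"delta_pos":[0.3425,0.3706,0.1125],"turn":[0,0,0.2601],"fingers":0.5},
  {"delta_pos":[0.3425,0.3706,0.125],"turn":[0,0,0.2601],"fingers":0.5},
  {"delta_pos":[0.3425,0.3706,0.125],"turn":[0,0,0.2601],"fingers":0.5},
])

```text
clock: 5.2
position: [0.3686, 0.3032, 0.0381]
ee_rot: [0.6, 0.8, -0.0, -0.0]
ft_force: [0.1, 0.6, -0.4]
grip_width: 0.629
grasp_force: 63.2
```

```bash
python3 -c "
from h import *
st(); go([.37,.303,.018],down(106.3))
c=camera('top');P=cloud(c);col=c['color'].astype(int);x,y,z=[P[...,i] for i in range(3)]
m=(z>.015)&(z<.06)&(np.hypot(x-.385,y-.25)<.12)&(col[...,0]-col[...,2]>40);q=P[m];print(m.sum(),q.min(0),q.max(0),q.mean(0))"
```

```text
t 5.2 pos [0.3686 0.3032 0.0381] yaw 106.3 F [ 0.1  0.6 -0.4] Ftool [0.6 0.2 0.4] T [ 0.06 -0.05 -0.04] grip 0.629 63.2 q [-0.01  0.39 -0.87  2.02  0.38  0.9  -0.79]
t 5.2 delta [-0.0005, 0.0013, 0.0201] turn [-0.001, 0.0, 0.0] deg 0.1 dist 0.02
494 [0.37751327 0.13145277 0.01505429] [0.50246805 0.3245068  0.05849126] [0.42993588 0.21883627 0.02984688]
```

Scaled: 0.02 m / 0.8 = 0.025, 0.017 m / 0.8 = 0.0213.

Emit:
move_arm([
  {"delta_pos":[0,0,0.015],"turn":[0,0,0],"fingers":0.5},
  {"delta_pos":[0,0,0.0213],"turn":[0,0,0],"fingers":0.5},
  {"delta_pos":[0,0,0.025],"turn":[0,0,0],"fingers":0.5},
  {"delta_pos":[0,0,0.025],"turn":[0,0,0],"fingers":0.5},
])

```text
clock: 5.75
position: [0.3687, 0.3034, 0.0184]
ee_rot: [0.599, 0.8, -0.0, -0.0]
ft_force: [-0.7, -0.2, -0.7]
grip_width: 0.631
grasp_force: 63.1
```

Scaled: 0.0025 m / 0.8 = 0.0031, 0.0015 m / 0.8 = 0.0019.

Emit:
move_arm([
  {"delta_pos":[0,0,0.0019],"turn":[0,0,0],"fingers":0.5},
  {"delta_pos":[0,0,0.0031],"turn":[0,0,0],"fingers":0.5},
])

```text
clock: 6.0
position: [0.369, 0.3036, 0.0175]
ee_rot: [0.599, 0.8, -0.0, 0.001]
ft_force: [-10.5, -9.7, 37.0]
grip_width: 0.629
grasp_force: 67.0
```

Contact with the table; release gently and rise.

Scaled: -0.12 m / 0.8 = -0.15, -0.08 m / 0.8 = -0.1.

Emit:
move_arm([
  {"delta_pos":[0,0,-0.0025],"turn":[0,0,0],"fingers":0.3},
  {"delta_pos":[0,0,-0.0025],"turn":[0,0,0],"fingers":0.15},
  {"delta_pos":[0,0,-0.0025],"turn":[0,0,0],"fingers":0.05},
  {"delta_pos":[0,0,-0.0025],"turn":[0,0,0],"fingers":0.05},
  {"delta_pos":[0,0,-0.0375],"turn":[0,0,0],"fingers":0.05},
  {"delta_pos":[0,0,-0.1],"turn":[0,0,0],"fingers":0},
  {"delta_pos":[0,0,-0.15],"turn":[0,0,0],"fingers":0},
  {"delta_pos":[0,0,-0.15],"turn":[0,0,0],"fingers":0},
])

```text
clock: 7.0
position: [0.3701, 0.3045, 0.1386]
ee_rot: [0.6, 0.8, 0.002, 0.001]
ft_force: [0.3, 0.3, -0.7]
grip_width: 0.999
grasp_force: 0.0
```

```bash
python3 - <<'E'
from h import *
st()
for n in("top","scene"):
    c=camera(n);pickle.dump(c,open(n+"1.pkl","wb"));P=cloud(c);x,y,z=[P[...,i] for i in range(3)]
    m=(z>.006)&(z<.025)&(np.hypot(x-.385,y-.25)<.09);q=P[m].astype(np.float32);r=cv2.minAreaRect(q[:,:2]*1000);print(n,m.sum(),np.median(q,0),r)
    m=(z>.064)&(z<.078)&(np.hypot(x-.513,y+.14)<.06);q=P[m].astype(np.float32);r=cv2.minAreaRect(q[:,:2]*1000);print(n,m.sum(),q.mean(0),r)
    q=P[(z>.036)&(z<.05)&(np.hypot(x-.513,y+.14)<.075)].astype(np.float32);print(len(q),cv2.minEnclosingCircle(q[:,:2]*1000))
go([.5135,-.139,.16],down(153.3))
E
```

```text
t 7.0 pos [0.3701 0.3045 0.1386] yaw 106.3 F [ 0.3  0.3 -0.7] Ftool [0.2 0.3 0.7] T [-0.01 -0.01  0.03] grip 0.999 0.0 q [ 0.1   0.22 -0.96  1.94  0.21  1.08 -0.66]
top 447 [0.40219218 0.2286254  0.01149755] ((417.6153869628906, 229.72439575195312), (168.73863220214844, 92.18965148925781), 54.759735107421875)
top 119 [ 0.5137422  -0.1414095   0.07078338] ((514.0751953125, -141.90992736816406), (17.60882568359375, 70.54347229003906), 63.786598205566406)
782 ((514.67822265625, -141.77955627441406), 57.99559020996094)
scene 1483 [0.38472137 0.26555547 0.01242047] ((413.6925964355469, 262.4364929199219), (115.73030090332031, 139.83998107910156), 19.38398551940918)
scene 117 [ 0.50983125 -0.13599665  0.07036527] ((512.1631469726562, -139.0098419189453), (19.861974716186523, 69.91434478759766), 63.14442443847656)
377 ((510.2430419921875, -139.25328063964844), 57.96540069580078)
t 7.1 delta [-0.4649, 0.0147, -0.024] turn [0.0, 0.001, -0.82] deg 47.0 dist 0.466
```

Scaled: -0.465 m / 0.8 = -0.5813, -0.024 m / 0.8 = -0.03, -0.82 rad / 3.1416 = -0.261.

Emit:
move_arm([
  {"delta_pos":[-0.075,0.0025,-0.0125],"turn":[0,0,-0.0477],"fingers":0},
  {"delta_pos":[-0.15,0.005,-0.025],"turn":[0,0,-0.0955],"fingers":0},
  {"delta_pos":[-0.225,0.0075,-0.03],"turn":[0,0,-0.1432],"fingers":0},
  {"delta_pos":[-0.3,0.01,-0.03],"turn":[0,0,-0.191],"fingers":0},
  {"delta_pos":[-0.375,0.0125,-0.03],"turn":[0,0,-0.2387],"fingers":0},
  {"delta_pos":[-0.45,0.015,-0.03],"turn":[0,0,-0.261],"fingers":0},
  {"delta_pos":[-0.525,0.0175,-0.03],"turn":[0,0,-0.261],"fingers":0},
  {"delta_pos":[-0.5813,0.0184,-0.03],"turn":[0,0,-0.261],"fingers":0},
  {"delta_pos":[-0.5813,0.0184,0],"turn":[0,0,-0.261],"fingers":0},
  {"delta_pos":[-0.5813,0.0184,0.025],"turn":[0,0,-0.261],"fingers":0},
  {"delta_pos":[-0.5813,0.0184,0.0375],"turn":[0,0,-0.261],"fingers":0},
  {"delta_pos":[-0.5813,0.0184,0.0375],"turn":[0,0,-0.261],"fingers":0},
])

```text
clock: 8.6
position: [0.513, -0.138, 0.1049]
ee_rot: [0.23, 0.973, 0.0, -0.001]
ft_force: [0.6, -0.0, 0.6]
grip_width: 0.995
grasp_force: 0.0
```

```bash
python3 -c "
from h import *
st(); go([.5132,-.1404,.0625],down(153.5))"
```

```text
t 8.6 pos [ 0.513  -0.138   0.1049] yaw 153.4 F [ 0.6 -0.   0.6] Ftool [-0.5  0.2 -0.6] T [ 0.02 -0.03  0.01] grip 0.995 0.0 q [ 0.76  0.34 -0.67  1.84  0.24  1.04  1.1 ]
t 8.6 delta [-0.0014, -0.002, 0.0424] turn [-0.0, -0.002, -0.002] deg 0.2 dist 0.043
```

Scaled: 0.042 m / 0.8 = 0.0525, 0.025 m / 0.8 = 0.0313.

Emit:
move_arm([
  {"delta_pos":[-0.0018,-0.0025,0.0313],"turn":[0,0,0],"fingers":0},
  {"delta_pos":[-0.0018,-0.0025,0.0525],"turn":[0,0,0],"fingers":0},
  {"delta_pos":[-0.0018,-0.0025,0.0525],"turn":[0,0,0],"fingers":0.3},
  {"delta_pos":[-0.0018,-0.0025,0.0525],"turn":[0,0,0],"fingers":0.6},
  {"delta_pos":[-0.0018,-0.0025,0.0525],"turn":[0,0,0],"fingers":0.75},
  {"delta_pos":[-0.0018,-0.0025,0.0525],"turn":[0,0,0],"fingers":0.9},
  {"delta_pos":[-0.0018,-0.0025,0.0525],"turn":[0,0,0],"fingers":0.9},
  {"delta_pos":[-0.0018,-0.0025,0.0525],"turn":[0,0,0],"fingers":0.9},
], force=40)

```text
clock: 9.6
position: [0.5143, -0.1414, 0.0646]
ee_rot: [0.231, 0.973, -0.0, 0.0]
ft_force: [-2.3, -0.9, 5.5]
grip_width: 0.203
grasp_force: 47.3
```

```bash
python3 - <<'E'
from h import *
st()
for n in("top","scene"):
    c=camera(n);P=cloud(c);x,y,z=[P[...,i] for i in range(3)]
    q=P[(z>.036)&(z<.05)&(np.hypot(x-.513,y+.14)<.065)].astype(np.float32);print(len(q),cv2.minEnclosingCircle(q[:,:2]*1000))
E
```

```text
t 9.6 pos [ 0.5143 -0.1414  0.0646] yaw 153.3 F [-2.3 -0.9  5.5] Ftool [ 1.7 -1.8 -5.5] T [-0.03  0.27 -0.02] grip 0.203 47.3 q [ 0.74  0.4  -0.65  1.87  0.29  0.97  1.07]
276 ((512.0953369140625, -133.6610565185547), 55.544097900390625)
533 ((511.3818054199219, -137.90626525878906), 58.56574249267578)
```

```bash
cat >> h.py <<'E'
YAW=.93; M=np.array([.612,.023,.172])
def frame(yaw=YAW): return Ro.from_euler('z',yaw)*Ro.from_euler('y',-np.pi/6)
def tgt(h,phi,dx=0,dy=0,off=.031): # lid origin at height h above rim, tool x at phi deg in the mouth frame
    F=frame(); return M+F.apply([dx,dy,h+off]),F*Ro.from_euler('z',phi,degrees=True)*Ro.from_euler('x',np.pi)
def lid(off=.031):
    o=get_obs();F=frame();p=F.inv().apply(o["position"]-M);R=F.inv()*Ro.from_quat(o["ee_rot"]);A=R.as_matrix()
    z=-A[:,2]; print("t",round(o["clock"],2),"lid mm",(1000*(p-off*z)).round(1),"phi",np.degrees(np.arctan2(A[1,0],A[0,0])).round(1),"tilt",(z[:2]).round(3),"Fm",F.inv().apply(o["ft_force"]).round(1),"Tm",F.inv().apply(o["torque"]).round(2),"grip",round(float(o["grip_width"]),3),round(float(o["grasp_force"]),1),"q7",round(o["joint_pos"][6],2))
E
python3 -c "
from h import *
o=get_obs(); o2=dict(o); p,R=tgt(.08,38); print(p); go(p,R); o2['position']=o['position']+[0,0,.15];go(p,R,o2)"
```

```text
[ 0.57882021 -0.02148991  0.26812882]
t 9.7 delta [-0.0039, 0.1361, -0.2035] turn [-0.513, 0.198, 1.057] deg 68.2 dist 0.245
t 9.7 delta [-0.0038, 0.1361, -0.0535] turn [-0.513, 0.198, 1.057] deg 68.2 dist 0.146
```

Scaled: -0.15 m / 0.8 = -0.1875, -0.13 m / 0.8 = -0.1625.

Emit:
move_arm([
  {"delta_pos":[0,0,-0.0125],"turn":[0,0,0],"fingers":0.9},
  {"delta_pos":[0,0,-0.05],"turn":[0,0,0],"fingers":0.9},
  {"delta_pos":[0,0,-0.1125],"turn":[0,0,0],"fingers":0.9},
  {"delta_pos":[0,0,-0.1625],"turn":[0,0,0],"fingers":0.9},
  {"delta_pos":[0,0,-0.1875],"turn":[0,0,0],"fingers":0.9},
  {"delta_pos":[0,0,-0.1875],"turn":[0,0,0],"fingers":0.9},
], force=80)

```text
clock: 10.45
position: [0.5146, -0.1411, 0.2154]
ee_rot: [0.231, 0.973, -0.0, 0.001]
ft_force: [0.3, -0.5, -2.8]
grip_width: 0.192
grasp_force: 78.3
```

```bash
python3 -c "
from h import *
st(); go(*tgt(.08,38))"
```

```text
t 10.45 pos [ 0.5146 -0.1411  0.2154] yaw 153.3 F [ 0.3 -0.5 -2.8] Ftool [-0.5 -0.3  2.8] T [ 0.   -0.04 -0.07] grip 0.192 78.3 q [ 0.8   0.22 -0.7   1.72  0.15  1.25  1.17]
t 10.45 delta [-0.0038, 0.1357, -0.0527] turn [-0.512, 0.199, 1.058] deg 68.3 dist 0.146
```

Scaled: 0.1357 m / 0.8 = 0.1696, 0.08 m / 0.8 = 0.1, 1.058 rad / 3.1416 = 0.3368.

Emit:
move_arm([
  {"delta_pos":[-0.0013,0.025,-0.025],"turn":[-0.0239,0.0095,0.0493],"fingers":0.9},
  {"delta_pos":[-0.0013,0.05,-0.0438],"turn":[-0.0477,0.0185,0.0987],"fingers":0.9},
  {"delta_pos":[-0.0025,0.075,-0.0563],"turn":[-0.0716,0.0277,0.148],"fingers":0.9},
  {"delta_pos":[-0.0025,0.1,-0.0659],"turn":[-0.0955,0.0369,0.1974],"fingers":0.9},
  {"delta_pos":[-0.0038,0.125,-0.0659],"turn":[-0.1194,0.0462,0.2467],"fingers":0.9},
  {"delta_pos":[-0.0048,0.15,-0.0659],"turn":[-0.1432,0.0557,0.296],"fingers":0.9},
  {"delta_pos":[-0.0048,0.1696,-0.0659],"turn":[-0.163,0.0633,0.3368],"fingers":0.9},
  {"delta_pos":[-0.0048,0.1696,-0.0659],"turn":[-0.163,0.0633,0.3368],"fingers":0.9},
  {"delta_pos":[-0.0048,0.1696,-0.0659],"turn":[-0.163,0.0633,0.3368],"fingers":0.9},
])

```text
clock: 11.58
position: [0.5779, -0.0221, 0.2661]
ee_rot: [0.675, 0.691, 0.255, -0.036]
ft_force: [0.1, -0.0, -2.2]
grip_width: 0.192
grasp_force: 78.4
```

```bash
python3 - <<'E'
from h import *
st(); lid(); go(*tgt(.08,38))
ims=[]
for n,w in(("scene",(110,260,200,360)),("top",(120,220,220,340))):
    c=camera(n);pickle.dump(c,open(n+"2.pkl","wb"));r0,r1,c0,c1=w
    im=cv2.resize(c["color"][r0:r1,c0:c1,::-1],None,fx=400/(c1-c0),fy=400/(c1-c0),interpolation=cv2.INTER_CUBIC);ims.append(cv2.copyMakeBorder(im,0,400-im.shape[0],0,0,cv2.BORDER_CONSTANT))
cv2.imwrite("pics/c.png",np.hstack(ims))
E
```

```text
t 11.57 pos [ 0.5779 -0.0221  0.2661] yaw 95.4 F [ 0.1 -0.  -2.2] Ftool [-0.9 -0.6  1.9] T [-0.69  0.45 -0.01] grip 0.192 78.4 q [ 0.84  0.14 -0.67  1.78 -0.44  1.06  0.39]
t 11.57 lid mm [-2.   0.4 78.7] phi 38.0 tilt [ 0.002 -0.003] Fm [-1.1 -0.1 -1.9] Tm [-0.05  0.82  0.02] grip 0.192 78.4 q7 0.39
t 11.57 delta [0.0013, 0.0014, -0.0013] turn [-0.004, -0.0, 0.0] deg 0.2 dist 0.002
```

View pics/c.png

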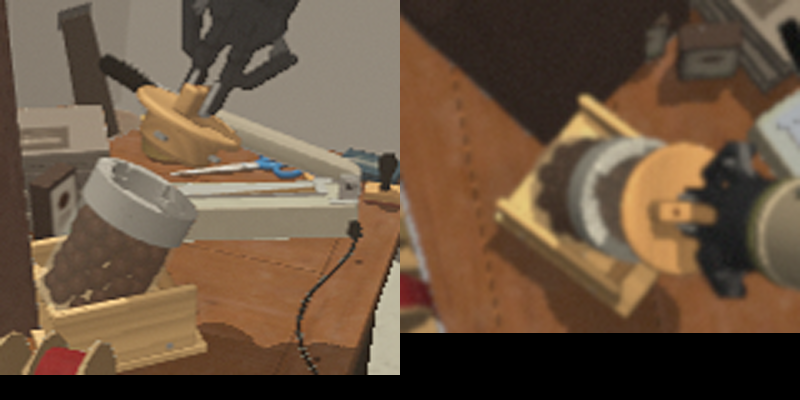

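```bash
python3 - <<'E'
from h import *
from scipy.optimize import least_squares
F=frame(); o=get_obs()
R=Ro.from_quat(o["ee_rot"])
exp=o["position"]+R.apply([0,0,.031])
mouth={"top":np.array([.613,.024,.1714]),"scene":np.array([.6085,.0242,.1723])}
for n in("top","scene"):
    c=pickle.load(open(n+"2.pkl","rb"));P=cloud(c).reshape(-1,3);col=c["color"].reshape(-1,3).astype(int)
    wood=(col[:,0]-col[:,2]>45)&(col.mean(1)>100)
    L=exp.copy()
    for it in range(5):
        p=F.inv().apply(P-L);rho=np.hypot(p[:,0],p[:,1]);m=wood&(rho<.066)&(p[:,2]>-.006)&(p[:,2]<.014)&~((np.abs(p[:,2]-.014)<.004)&(rho<.04))
        q=P[m]
        def res(v):
            p=F.inv().apply(q-v);rho=np.hypot(p[:,0],p[:,1]);d=np.stack([rho-.058,np.abs(p[:,2]-.0045)-.0045],1)
            return np.hypot(*np.maximum(d,0).T)+np.minimum(d.max(1),0)
        f=least_squares(res,L,loss="soft_l1",f_scale=.0015);L=f.x
    print(n,m.sum(),np.median(np.abs(f.fun)),"lid",L.round(4),"vs tcp expectation (mouth axes,mm)",(F.inv().apply(L-exp)*1000).round(1),"rel. to seen mouth",(F.inv().apply(L-mouth[n])*1000).round(1))
E
```

```text
top 523 0.001232753304640774 lid [ 0.5878 -0.0103  0.2388] vs tcp expectation (mouth axes,mm) [-0.8 -0.6 -0.5] rel. to seen mouth [-3.2 -0.3 79.7]
scene 386 0.0006288137400054412 lid [ 0.5847 -0.0104  0.2394] vs tcp expectation (mouth axes,mm) [-2.1  1.9  0.9] rel. to seen mouth [-2.8 -1.6 79.1]
```

```bash
python3 - <<'E'
import re
s=open('h.py').read().replace("M=np.array([.612,.023,.172])","M=np.array([.612,.023,.172])+(Ro.from_euler('z',.93)*Ro.from_euler('y',-np.pi/6)).apply([.001,.0013,-.0007])")
open('h.py','w').write(s)
E
python3 -c "
from h import *
lid(); go(*tgt(.038,38)); go(*tgt(.02,38)); print(M)"
```

```text
t 11.68 lid mm [-2.5 -1.2 79.7] phi 38.0 tilt [ 0.001 -0.002] Fm [-0.6  0.6 -2.1] Tm [-0.02  0.78 -0.02] grip 0.195 78.4 q7 0.39
t 11.68 delta [0.0027, 0.0006, 0.0417] turn [-0.002, -0.0, -0.0] deg 0.1 dist 0.042
t 11.68 delta [0.0027, 0.0007, 0.0597] turn [-0.002, -0.0, -0.0] deg 0.1 dist 0.06
[0.61168488 0.02475197 0.17189378]
```

Scaled: 0.052 m / 0.8 = 0.065, 0.042 m / 0.8 = 0.0525.

Emit:
move_arm([
  {"delta_pos":[0.0034,0.0009,0.0188],"turn":[0,0,0],"fingers":0.9},
  {"delta_pos":[0.0034,0.0009,0.0375],"turn":[0,0,0],"fingers":0.9},
  {"delta_pos":[0.0034,0.0009,0.0525],"turn":[0,0,0],"fingers":0.9},
  {"delta_pos":[0.0034,0.0009,0.0588],"turn":[0,0,0],"fingers":0.9},
  {"delta_pos":[0.0034,0.0009,0.065],"turn":[0,0,0],"fingers":0.9},
  {"delta_pos":[0.0034,0.0009,0.065],"turn":[0,0,0],"fingers":0.9},
])

```text
clock: 12.42
position: [0.5942, 0.0018, 0.2228]
ee_rot: [0.676, 0.69, 0.256, -0.036]
ft_force: [0.7, 0.9, -2.9]
grip_width: 0.196
grasp_force: 78.6
```

```bash
python3 -c "
from h import *
lid(); go(*tgt(.02,38))"
```

```text
t 12.43 lid mm [ 0.5  0.3 27.5] phi 37.9 tilt [ 0.    -0.002] Fm [-0.5 -0.  -3. ] Tm [-0.02  0.75  0.02] grip 0.196 78.6 q7 0.35
t 12.43 delta [-0.0006, -0.0001, 0.0075] turn [-0.002, -0.001, -0.002] deg 0.2 dist 0.008
```

Scaled: 0.005 m / 0.8 = 0.0063, 0.002 m / 0.8 = 0.0025.

Emit:
move_arm([
  {"delta_pos":[-0.0006,0,0.0025],"turn":[0,0,0],"fingers":0.9},
  {"delta_pos":[-0.0006,0,0.005],"turn":[0,0,0],"fingers":0.9},
  {"delta_pos":[-0.0006,0,0.0063],"turn":[0,0,0],"fingers":0.9},
  {"delta_pos":[-0.0006,0,0.0063],"turn":[0,0,0],"fingers":0.9},
])

```text
clock: 12.92
position: [0.5957, 0.0033, 0.2184]
ee_rot: [0.676, 0.69, 0.256, -0.036]
ft_force: [-0.9, 0.3, -2.4]
grip_width: 0.197
grasp_force: 78.6
```

```bash
python3 -c "
from h import *
lid(); go(*tgt(.02,38))"
```

```text
t 12.93 lid mm [ 0.1  0.  22.6] phi 37.9 tilt [ 0.    -0.002] Fm [-1.5  0.9 -1.9] Tm [-0.    0.73  0.06] grip 0.197 78.6 q7 0.35
t 12.93 delta [-0.0001, -0.0001, 0.0026] turn [-0.002, -0.001, -0.002] deg 0.1 dist 0.003
```

Scaled: 0.004 m / 0.8 = 0.005, 0.003 m / 0.8 = 0.0038.

Emit:
move_arm([
  {"delta_pos":[0,0,0.0025],"turn":[0,0,0],"fingers":0.9},
  {"delta_pos":[0,0,0.0038],"turn":[0,0,0],"fingers":0.9},
  {"delta_pos":[0,0,0.005],"turn":[0,0,0],"fingers":0.9},
  {"delta_pos":[0,0,0.005],"turn":[0,0,0],"fingers":0.9},
])

```text
clock: 13.42
position: [0.5967, 0.0046, 0.2155]
ee_rot: [0.676, 0.69, 0.256, -0.036]
ft_force: [-9.0, -2.0, 7.9]
grip_width: 0.19
grasp_force: 80.3
```

```bash
python3 -c "
from h import *
lid()"
```

```text
t 13.43 lid mm [ 0.1  0.  19.3] phi 37.9 tilt [ 0.001 -0.002] Fm [-2.1  6.  10.3] Tm [ 1.08  1.02 -0.05] grip 0.19 80.3 q7 0.34
```

Scaled: 0.14 rad / 3.1416 = 0.0446.

Emit:
move_arm([
  {"delta_pos":[0,0,0],"turn":[0,0,0.0127],"fingers":0.9},
  {"delta_pos":[0,0,0],"turn":[0,0,0.0255],"fingers":0.9},
  {"delta_pos":[0,0,0],"turn":[0,0,0.0382],"fingers":0.9},
  {"delta_pos":[0,0,0],"turn":[0,0,0.0446],"fingers":0.9},
  {"delta_pos":[0,0,0],"turn":[0,0,0.0446],"fingers":0.9},
])

```text
clock: 14.05
position: [0.5976, 0.0046, 0.2156]
ee_rot: [0.722, 0.641, 0.254, -0.053]
ft_force: [-0.8, -1.5, 4.1]
grip_width: 0.193
grasp_force: 79.4
```

```bash
python3 -c "
from h import *
lid()"
```

```text
t 14.05 lid mm [ 0.6 -0.7 19.2] phi 29.9 tilt [-0. -0.] Fm [ 0.6 -0.2  4.4] Tm [-0.34  0.42  0.09] grip 0.193 79.4 q7 0.21
```

Scaled: 0.0006 m / 0.8 = 0.0008, 0.0004 m / 0.8 = 0.0005, 0.06 rad / 3.1416 = 0.0191.

Emit:
move_arm([
  {"delta_pos":[0,0,0.0005],"turn":[0,0,0.0095],"fingers":0.9},
  {"delta_pos":[0,0,0.0008],"turn":[0,0,0.0191],"fingers":0.9},
  {"delta_pos":[0,0,0.0008],"turn":[0,0,0.0191],"fingers":0.9},
  {"delta_pos":[0,0,0.0008],"turn":[0,0,0.0191],"fingers":0.9},
])

```text
clock: 14.55
position: [0.5967, 0.0053, 0.2139]
ee_rot: [0.741, 0.62, 0.251, -0.061]
ft_force: [0.8, -0.2, -1.1]
grip_width: 0.196
grasp_force: 78.5
```

```bash
python3 -c "
from h import *
lid()"
```

```text
t 14.55 lid mm [-0.3  0.5 17.6] phi 26.5 tilt [ 0.001 -0.003] Fm [-0.3 -0.8 -1.1] Tm [-0.02  0.75 -0.01] grip 0.196 78.5 q7 0.15
```

Scaled: 0.006 m / 0.8 = 0.0075, 0.004 m / 0.8 = 0.005, 0.03 rad / 3.1416 = 0.0095.

Emit:
move_arm([
  {"delta_pos":[0.0003,0.0006,0.0025],"turn":[0,0,0.0095],"fingers":0.9},
  {"delta_pos":[0.0003,0.0006,0.005],"turn":[0,0,0.0095],"fingers":0.9},
  {"delta_pos":[0.0003,0.0006,0.0075],"turn":[0,0,0.0095],"fingers":0.9},
  {"delta_pos":[0.0003,0.0006,0.0075],"turn":[0,0,0.0095],"fingers":0.9},
])

```text
clock: 15.05
position: [0.5993, 0.0078, 0.2092]
ee_rot: [0.75, 0.608, 0.25, -0.065]
ft_force: [0.1, 1.1, -2.5]
grip_width: 0.191
grasp_force: 78.5
```

```bash
python3 -c "
from h import *
lid()"
```

```text
t 15.05 lid mm [ 0.5 -0.2 11.8] phi 24.7 tilt [ 0.    -0.002] Fm [-0.4  0.5 -2.6] Tm [-0.03  0.75 -0.01] grip 0.191 78.5 q7 0.12
```

Emit:
move_arm([
  {"delta_pos":[0,0,0.0025],"turn":[0,0,0],"fingers":0.9},
  {"delta_pos":[0,0,0.005],"turn":[0,0,0],"fingers":0.9},
  {"delta_pos":[0,0,0.0075],"turn":[0,0,0],"fingers":0.9},
  {"delta_pos":[0,0,0.0088],"turn":[0,0,0],"fingers":0.9},
  {"delta_pos":[0,0,0.0088],"turn":[0,0,0],"fingers":0.9},
])

```text
clock: 15.68
position: [0.6013, 0.0103, 0.2037]
ee_rot: [0.751, 0.608, 0.25, -0.065]
ft_force: [-6.3, -1.6, 4.7]
grip_width: 0.198
grasp_force: 79.5
```

```bash
python3 -c "
from h import *
lid()"
```

```text
t 15.68 lid mm [ 0.4 -0.3  5.4] phi 24.7 tilt [ 0.001 -0.002] Fm [-2.1  4.   6.6] Tm [ 0.61  0.98 -0.06] grip 0.198 79.5 q7 0.11
```

Scaled: 0.06 rad / 3.1416 = 0.0191.

Emit:
move_arm([
  {"delta_pos":[0,0,0],"turn":[0,0,0.0191],"fingers":0.9},
  {"delta_pos":[0,0,0],"turn":[0,0,0.0382],"fingers":0.9},
  {"delta_pos":[0,0,0],"turn":[0,0,0.0573],"fingers":0.9},
  {"delta_pos":[0,0,0],"turn":[0,0,0.0764],"fingers":0.9},
  {"delta_pos":[0,0,0],"turn":[0,0,0.0955],"fingers":0.9},
  {"delta_pos":[0,0,0],"turn":[0,0,0.0955],"fingers":0.9},
])

```text
clock: 16.42
position: [0.6019, 0.0102, 0.2038]
ee_rot: [0.833, 0.489, 0.238, -0.101]
ft_force: [-1.3, -1.3, 1.8]
grip_width: 0.194
grasp_force: 79.1
```

```bash
python3 -c "
from h import *
lid()"
```

```text
t 16.43 lid mm [ 0.8 -0.8  5.4] phi 7.6 tilt [-0.    -0.001] Fm [-0.7  0.2  2.5] Tm [-0.21  0.65 -0.01] grip 0.194 79.1 q7 -0.18
```

Scaled: 0.0003 m / 0.8 = 0.0004, 0.0002 m / 0.8 = 0.0003, 0.18 rad / 3.1416 = 0.0573.

Emit:
move_arm([
  {"delta_pos":[0,0,0.0003],"turn":[0,0,0.0191],"fingers":0.9},
  {"delta_pos":[0,0,0.0003],"turn":[0,0,0.0382],"fingers":0.9},
  {"delta_pos":[0,0,0.0003],"turn":[0,0,0.0573],"fingers":0.9},
  {"delta_pos":[0,0,0.0003],"turn":[0,0,0.0764],"fingers":0.9},
  {"delta_pos":[0,0,0.0004],"turn":[0,0,0.0955],"fingers":0.9},
  {"delta_pos":[0,0,0.0004],"turn":[0,0,0.0955],"fingers":0.9},
])

```text
clock: 17.18
position: [0.6022, 0.0102, 0.2038]
ee_rot: [0.896, 0.36, 0.221, -0.135]
ft_force: [-0.7, -1.4, 5.1]
grip_width: 0.198
grasp_force: 79.4
```

```bash
python3 -c "
from h import *
lid()"
```

```text
t 17.18 lid mm [ 0.9 -1.1  5.3] phi -9.6 tilt [-0. -0.] Fm [ 1.2 -0.3  5.2] Tm [-0.34  0.5  -0.12] grip 0.198 79.4 q7 -0.47
```

Scaled: 0.0003 m / 0.8 = 0.0004, -0.0002 m / 0.8 = -0.0003, 0.11 rad / 3.1416 = 0.035.

Emit:
move_arm([
  {"delta_pos":[-0.0003,0.0004,0.0004],"turn":[0,0,0.0127],"fingers":0.9},
  {"delta_pos":[-0.0003,0.0004,0.0004],"turn":[0,0,0.0255],"fingers":0.9},
  {"delta_pos":[-0.0003,0.0004,0.0004],"turn":[0,0,0.035],"fingers":0.9},
  {"delta_pos":[-0.0003,0.0004,0.0004],"turn":[0,0,0.035],"fingers":0.9},
])

```text
clock: 17.68
position: [0.6015, 0.0105, 0.2024]
ee_rot: [0.915, 0.31, 0.212, -0.148]
ft_force: [-1.4, 0.1, -2.4]
grip_width: 0.195
grasp_force: 78.5
```

```bash
python3 -c "
from h import *
lid()"
```

```text
t 17.68 lid mm [ 0.  -0.3  4.2] phi -15.9 tilt [ 0.001 -0.002] Fm [-1.9  1.2 -1.7] Tm [-0.02  0.79  0.02] grip 0.195 78.5 q7 -0.57
```

Scaled: 0.0045 m / 0.8 = 0.0056, 0.003 m / 0.8 = 0.0038, 0.01 rad / 3.1416 = 0.0032.

Emit:
move_arm([
  {"delta_pos":[0,0,0.0019],"turn":[0,0,0.0032],"fingers":0.9},
  {"delta_pos":[0,0,0.0038],"turn":[0,0,0.0032],"fingers":0.9},
  {"delta_pos":[0,0,0.0056],"turn":[0,0,0.0032],"fingers":0.9},
  {"delta_pos":[0,0,0.0056],"turn":[0,0,0.0032],"fingers":0.9},
])

```text
clock: 18.18
position: [0.6022, 0.0121, 0.199]
ee_rot: [0.917, 0.305, 0.211, -0.149]
ft_force: [-11.8, -2.9, 9.0]
grip_width: 0.2
grasp_force: 80.5
```

```bash
python3 -c "
from h import *
lid()"
```

```text
t 18.18 lid mm [-0.2  0.2  0.3] phi -16.5 tilt [ 0.001 -0.003] Fm [-3.6  7.7 12.5] Tm [ 1.3   1.38 -0.04] grip 0.2 80.5 q7 -0.59
```

Scaled: -0.1 m / 0.8 = -0.125, -0.06 m / 0.8 = -0.075.

Emit:
move_arm([
  {"delta_pos":[0,0,-0.0009],"turn":[0,0,0],"fingers":0.7},
  {"delta_pos":[0,0,-0.0009],"turn":[0,0,0],"fingers":0.4},
  {"delta_pos":[0,0,-0.0009],"turn":[0,0,0],"fingers":0.2},
  {"delta_pos":[0,0,-0.0009],"turn":[0,0,0],"fingers":0.2},
  {"delta_pos":[0,0,-0.025],"turn":[0,0,0],"fingers":0.2},
  {"delta_pos":[0,0,-0.075],"turn":[0,0,0],"fingers":0.2},
  {"delta_pos":[0,0,-0.125],"turn":[0,0,0],"fingers":0.2},
  {"delta_pos":[0,0,-0.125],"turn":[0,0,0],"fingers":0.2},
])

```text
clock: 19.18
position: [0.5742, -0.0298, 0.2882]
ee_rot: [0.917, 0.304, 0.213, -0.147]
ft_force: [-0.1, -0.9, -0.7]
grip_width: 0.8
grasp_force: 0.0
```

```bash
python3 - <<'E'
from h import *
st()
from scipy.optimize import least_squares
F=frame()
c=camera("scene");P=cloud(c)
cv2.imwrite("pics/d.png",cv2.resize(c["color"][130:400,140:380,::-1],None,fx=2.2,fy=2.2,interpolation=cv2.INTER_CUBIC))
# lid top height in the scene-camera mouth frame
p=F.inv().apply((P-np.array([.6085,.0242,.1723])).reshape(-1,3));rho=np.hypot(p[:,0],p[:,1]);m=(rho>.04)&(rho<.055)&(np.abs(p[:,2])<.03)
q=p[m];print(m.sum(),"lid top over rim mm",1000*np.median(q[:,2]),"plane",np.linalg.lstsq(np.c_[q[:,:2],np.ones(len(q))],q[:,2],rcond=None)[0].round(4))
E
```

```text
t 19.18 pos [ 0.5742 -0.0298  0.2882] yaw 34.4 F [-0.1 -0.9 -0.7] Ftool [-0.8  0.7  0.2] T [-0.46  0.34  0.05] grip 0.8 0.0 q [ 0.74  0.1  -0.54  1.76 -0.47  1.1  -0.54]
184 lid top over rim mm 9.537189817478641 plane [-0.0561 -0.1154  0.0098]
```

View pics/d.png

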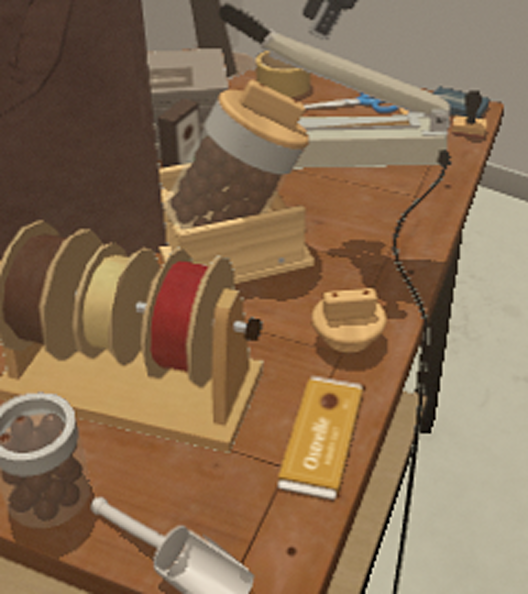

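```bash
python3 - <<'E'
from h import *
from workcell import hand_in
F=frame()
for n,m0 in(("scene",[.6085,.0242,.1723]),("top",[.613,.024,.1714])):
    P=cloud(camera(n));p=F.inv().apply((P-np.array(m0)).reshape(-1,3));rho=np.hypot(p[:,0],p[:,1])
    q=p[(rho<.056)&(np.abs(p[:,2]-.0095)<.006)]
    for _ in range(4):
        A=np.c_[q[:,:2],np.ones(len(q))];s=np.linalg.lstsq(A,q[:,2],rcond=None)[0];q=q[np.abs(q[:,2]-A@s)<.0025]
    print(n,len(q),s.round(4))
st()
E
```

```text
scene 293 [-0.0036 -0.006   0.0098]
top 463 [-0.0043  0.0001  0.0098]
t 19.32 pos [ 0.5731 -0.0275  0.2846] yaw 34.4 F [ 0.7 -0.4  0.2] Ftool [ 0.3  0.7 -0.1] T [-0.42  0.29 -0.01] grip 0.803 0.0 q [ 0.74  0.1  -0.54  1.77 -0.47  1.1  -0.54]
```

Both cameras see the lid square, with its top 9.8 mm above the rim. The disc is 9 mm thick, so it sits flush. I'm handing in.

```bash
python3 -c "
from workcell import hand_in
print(hand_in())"
```

```text
the job is handed in; nothing more can be done
None
```

The larger lid is flush and locked on the jar and released, the chocolate bar lies flat on the front left of the table, and the job was handed in at about 19 s; no verdict came back.

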